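# Sweep the chopped chocolate off the board into the melting pan

## Task

Sweep the four chopped lumps of chocolate along the cutting board with your fingertips and off its end into the open steel pan, so that all four lie down inside the pan. Only push them across the board: do not pick up, pinch or press hard on any lump. Leave the uncut slab on the board where it is, and do not disturb the knife, the tub or the bowl.

Things in the scene. Friction and masses are not known exactly. Their poses are not given: they have to be found in the camera images.
- station: (sizes in mm) Fixed prep station on the bench: stainless frame 284 (x) x 476 (y), a white cutting board in the middle, a pan well at each end, its deck beside the board 69 above the bench. Origin: centre of its footprint at bench height, z up; its x and y run along its sides, turned up to 15 degrees from the world's.
- board_top (a point): Centre of the white board's flat upper face, 90 above the bench, straight above the station's origin, same axes. The board is 270 (x) x 240 (y); its two ends, at y = +120 and y = -120, reach over the pans' near flanges to just past their inner walls, so that what is pushed off an end drops straight into the well there.
- pan_mouth (a point): Centre, at rim height, of the mouth of the empty open steel pan that takes the chocolate. It is fixed in the well at one end of the board, at y = +162 or -162 in the station's frame (either end), x = 0; axes as the station's. Inside 156 (x) x 88 (y), 63 deep; rim flange 10 wide, rim 71 above the bench, so 19 below the board's face.
- lidded_pan_top (a point): Centre, at rim height, of the same sort of pan in the other well, fixed, closed by a flat steel lid with a low bar handle that rises to 97 above the bench.
- chunk1_center (a point): Loose lump of chopped dark chocolate with irregular sides, flat below and on top, about 32 x 27 x 22 high, about 18 g; the point is its centre, half-way up. Starts lying flat on the board; slides with friction, does not roll.
- chunk2_center (a point): Loose lump of chopped dark chocolate with irregular sides, flat below and on top, about 32 x 27 x 22 high, about 18 g; the point is its centre, half-way up. Starts lying flat on the board; slides with friction, does not roll.
- chunk3_center (a point): Loose lump of chopped dark chocolate with irregular sides, flat below and on top, about 34 x 26 x 20 high, about 18 g; the point is its centre, half-way up. Starts lying flat on the board; slides with friction, does not roll.
- chunk4_center (a point): Loose lump of chopped dark chocolate with irregular sides, flat below and on top, about 30 x 28 x 21 high, about 18 g; the point is its centre, half-way up. Starts lying flat on the board; slides with friction, does not roll.
- slab_center (a point): The uncut rest of the chocolate slab, loose on the far (+x) part of the board: 58 (x) x 98 (y) x 23 high, moulded segments on top, 170 g; the point is its centre, half-way up. At least 20 clear of every lump at the start. To be left alone.
- knife: Chef's knife lying flat on the bench along the station's far (+x) side, at least 10 clear of it, about 330 long (along its y, blade to +y), 44 wide, 18 high; origin at the heel of the blade, bench height. To be left alone.
- tub: Clear round lidded tub of berries standing on the bench to the left (+y) of the station, 108 across, 61 high; origin at the centre of its underside. To be left alone.
- bowl: Steel mixing bowl with cream and a spoon standing in it, on the bench to the right (-y) of the station, 210 across, 80 high (spoon to 135); origin at the centre of its underside. To be left alone.
There are look-alikes about, which are no part of the job. Leave any green or yellow look-alike of the part that bears chunk1_center alone.

How it is judged:
By the outcome, as a careful person would: the job done as asked, in the order asked, and still so for the second after the job is handed in, with the robot touching nothing.
It also fails if it takes over 67 s, if anything falls off the work surface, if the arm or the gripper's body presses on something with over 40 N, if the wrist force passes 120 N, or if a joint passes its speed limit or range.

## Robot

A 7-joint arm with a two-finger parallel gripper is mounted at the origin on the work surface. World frame = base frame: x ahead of the robot, y to its left, z up, the work surface at z = 0. Lengths are in m, angles in rad, forces in N, time in s.
With the tool pointing down it reaches from about 0.4 to 0.85 m from the base axis. Payload 4.5 kg.
Tool frame: the origin (TCP) lies midway between the tips of the shut fingers; the grasp point (between the pads) lies 19 mm behind it; z points along the fingers, y is the direction in which the jaws open and shut (so a half turn about z gives the same grasp; the last joint's range is limited). The gripper opens to 85 mm and grips with 20 to 120 N. Pads are 22 mm wide; open, the fingers measure 114 mm over their backs; the gripper's body (76 mm by 85 mm) begins 54 mm behind the grasp point. The pads swing forward as they close: fully open they stand 13 mm farther back than shut.
Start: joints at [-1.216, 0.689, -0.195, 1.565, 0.157, 0.902, -0.215], TCP at [0.197, 0.593, 0.231] pointing down, gripper open.
Joint ranges: [-3.01, 3.01], [-0.46, 2.08], [-1.47, 1.51], [0.13, 2.56], [-1, 4.14], [0.04, 2.09], [-2.66, 2.66]. Speed limits (rad/s): [2.57, 2.57, 3.14, 3.14, 3.14, 3.14, 3.14].

## Interface

Orientations are given as [roll, pitch, yaw] about the fixed x, y, z axes, in that order (R = Rz(yaw) Ry(pitch) Rx(roll)).
In Python, from cell import r gives the robot as it stands. The module is installed in compiled form; this text tells all that it offers.
- The arm moves only by the tool arm_command, never from a script. Its argument "targets" is a list of rows, each a list of 7 numbers: the shift along the world's x, y, z in cm, then the turn, a rotation vector about the world's x, y, z in rad, then the closure, from -1 (fully open) to 1 (shut). In form: [[dx, dy, dz, rx, ry, rz, grip], ...]. A call has 1 to 8 rows; each row shifts and turns the commanded pose from where the row before left it; what a row does not reach is not made up. A row lasts 1/8 s, in which the tool goes at most 62.5 mm and 10.7 degrees, less where a joint would pass 70% of its speed; a pose out of reach is approached as far as the arm can. A call is refused whole if a number of a shift passes 6.25 or a number of a turn 0.188, either way. A call with a gripper value outside its range is refused whole. The fingers move at their own pace and stop on an object; "grip_force" is the grip in N (left out, the last holds). Time passes only in rows, so rows that do not move let the fingers close. It gives the time, the measured TCP pose, the force and the opening at its end, in the units of the state.
- r.get_obs(): the state, without advancing time (a new reading comes with each control period).
- r.snapshot(name): name is "scene" or "top" or "wrist"; returns a dict with "image" (420x560x3 uint8, red, green, blue), "depth" (420x560 float32, m along the optical axis (not along the pixel's ray), 0 where there is no reading), "fovy" (degrees; the focal length in pixels is half the picture's height over the tangent of half this angle, whatever the lens; pixels are square), "cx", "cy" (the principal point, pixels), "rvec" (rotation vector, rad) and "tvec" (3), from world to camera coordinates, as OpenCV has them. Camera axes: x right, y down, z forward; pixel columns grow to the right and rows downward; lengths in m; the calibration is good to about 2 mm. A picture is of the moment at which its call begins.
- r.close_job(): hands the job in, once; it reports no verdict.
Trained networks look in the newest picture that a camera, given by its name, has taken for a name from the list of things; names that differ only in an ending like _2 or _b are one class to them, and where a whole thing is asked for, a point or a joint stands for the part that bears it (a point fixed in the world has none). Each returns a list of dicts, best first, with "score" (0 to 1); they miss things now and then, are a little off and sometimes report something else, mostly with a low value. They report only what shows in the picture. A call takes as long as a camera call. They do not tell look-alikes from the thing itself.
- r.look_for(thing, camera): "point" ([column, row] as shares, 0 to 1, of the picture: columns of its width, rows of its height, amid what is visible of it).
The state is a dict: "clock": time; "joint_positions": joint angles; "qvel": joint speeds; "joint_efforts": joint torques, N m; "tool_pos": TCP position; "tool_rot": TCP orientation; "ft_force": force on the tool from outside, world axes, zero at the start; "moment": the same for the moment, N m; "finger_gap": opening from 0.0 (shut) to 1.0 (fully open).
Only numpy, scipy, OpenCV 4.12 (cv2) and the standard library are available. Lean on these libraries where they do the work, as an engineer would, in place of code of your own. Each camera call takes 0.05 s, during which the arm holds its last target.

## Working session

There is one attempt and no reset: what is moved stays moved. The work goes in short steps, Python scripts to look and compute and a tool call to move; the robot and the scene stay as the last step left them, time stands still between calls to the robot, and variables do not carry over. Pictures are saved under pics/ and viewed, and the job is handed in when it is done.

Besides the shell and the picture viewer there is one more tool, called after "Call:" by a JSON object that holds its "op" and its "data", one argument or row to a line. arm_command: Moves the arm, as the interface text tells. Its arguments: {"type":"object","properties":{"targets":{"type":"array"},"grip_force":{"type":"number"}},"required":["targets"]}

```bash
mkdir -p pics; cat > h.py <<'E'
import numpy as np, cv2
from cell import r
def snap(n,f):
    s=r.snapshot(n); cv2.imwrite('pics/'+f,cv2.cvtColor(s['image'],cv2.COLOR_RGB2BGR)); return s
def pt(s,u,v,z=None):
    F=210/np.tan(np.radians(s['fovy'])/2); R,_=cv2.Rodrigues(np.array(s['rvec'],float)); t=np.array(s['tvec']).ravel()
    d=np.array([(u-s['cx'])/F,(v-s['cy'])/F,1]); C=-R.T@t; w=R.T@d
    if z is None:
        dep=s['depth'][int(round(v)),int(round(u))]; return C+w*dep
    return C+w*((z-C[2])/w[2])
def cloud(s):
    F=210/np.tan(np.radians(s['fovy'])/2); R,_=cv2.Rodrigues(np.array(s['rvec'],float)); t=np.array(s['tvec']).ravel()
    v,u=np.mgrid[0:420,0:560]; d=np.stack([(u-s['cx'])/F,(v-s['cy'])/F,np.ones_like(u,float)],-1)*s['depth'][...,None]
    return (d-t)@R
def proj(s,P):
    F=210/np.tan(np.radians(s['fovy'])/2); R,_=cv2.Rodrigues(np.array(s['rvec'],float)); t=np.array(s['tvec']).ravel()
    c=np.atleast_2d(P)@R.T+t; return np.c_[c[:,0]/c[:,2]*F+s['cx'],c[:,1]/c[:,2]*F+s['cy']]
E
python3 - <<'E'
from h import *
o=r.get_obs(); print(o)
for n in('top','scene'):
    s=snap(n,n+'0.png')
    for th in['chunk1_center','slab_center','board_top','pan_mouth','lidded_pan_top','tub','bowl','knife']:
        for d in r.look_for(th,n)[:6]:
            u,v=d['point'][0]*560,d['point'][1]*420
            print(n,th,round(d['score'],2),round(u),round(v),pt(s,min(u,559),min(v,419)).round(3))
E
```

```text
{'clock': 0.0, 'joint_positions': array([-1.21621929,  0.68995372, -0.19452909,  1.56635947,  0.15728334,
        0.90250503, -0.21511379]), 'qvel': array([ 0.00228133, -0.00038461,  0.00042049, -0.00160768, -0.0021855 ,
        0.00078558,  0.00010918]), 'joint_efforts': array([ 5.82077610e-04, -5.39629984e+01, -1.26628842e+00, -1.58544552e+01,
        9.14080592e-03,  9.40146565e-03,  7.54769303e-06]), 'tool_pos': array([0.19689545, 0.59248384, 0.2304992 ]), 'tool_rot': array([-3.13976160e+00,  1.15695408e-04,  2.82088956e+00]), 'ft_force': array([-0.26778587, -0.91637223,  0.53185327]), 'moment': array([-0.00205012,  0.01766066, -0.05573635]), 'finger_gap': 1.0038831973025255}
top chunk1_center 0.54 223 275 [0.347 0.186 0.023]
top chunk1_center 0.43 248 234 [0.474 0.104 0.108]
top slab_center 0.83 277 183 [0.637 0.019 0.113]
top board_top 0.6 269 217 [0.532 0.04  0.087]
top pan_mouth 0.95 219 209 [0.565 0.217 0.009]
top lidded_pan_top 0.95 321 214 [ 0.544 -0.122  0.096]
top lidded_pan_top 0.18 219 208 [0.569 0.215 0.011]
top lidded_pan_top 0.15 270 219 [0.525 0.037 0.088]
top tub 
[... 191 characters left out ...]
307 233 [0.564 0.113 0.109]
scene chunk1_center 0.69 332 222 [0.497 0.118 0.113]
scene chunk1_center 0.68 365 218 [0.363 0.099 0.015]
scene chunk1_center 0.62 391 244 [0.358 0.201 0.014]
scene slab_center 0.45 330 271 [0.534 0.179 0.006]
scene board_top 0.87 292 237 [0.593 0.093 0.092]
scene pan_mouth 0.95 331 270 [0.53  0.177 0.003]
scene lidded_pan_top 0.92 257 175 [ 0.563 -0.121  0.094]
scene tub 0.93 410 370 [0.558 0.475 0.062]
scene tub 0.75 294 236 [0.588 0.093 0.093]
scene tub 0.53 332 271 [0.532 0.182 0.01 ]
scene tub 0.16 253 223 [0.66  0.025 0.115]
scene bowl 0.93 197 111 [ 0.561 -0.504  0.038]
scene bowl 0.31 308 235 [0.565 0.117 0.108]
scene knife 0.83 237 286 [0.75  0.095 0.005]
```

```bash
python3 - <<'E'
import cv2
a=cv2.imread('pics/top0.png')[130:310,170:370]; cv2.imwrite('pics/top0c.png',cv2.resize(a,None,fx=3.3,fy=3.3,interpolation=cv2.INTER_CUBIC))
E
```

```text
(no output)
```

View pics/top0c.png

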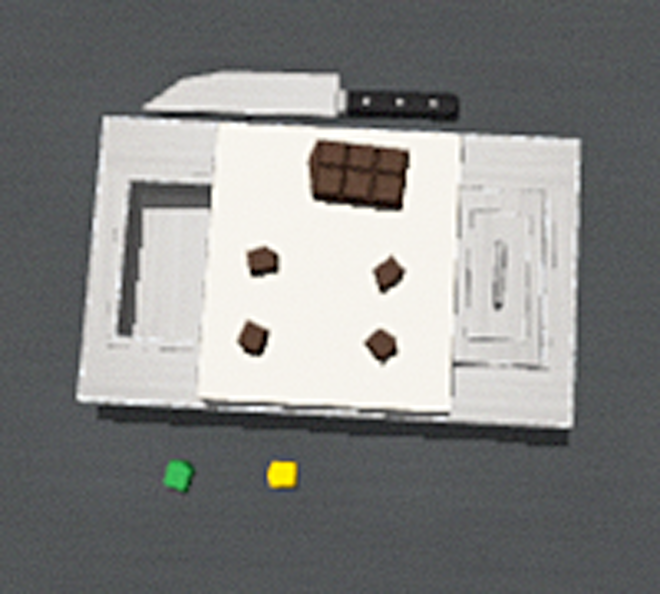

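View pics/scene0.png

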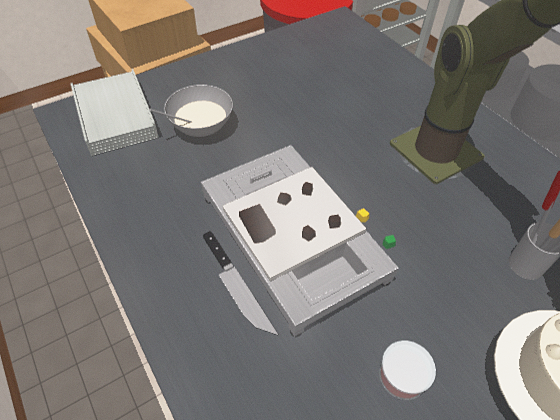

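View pics/top0.png

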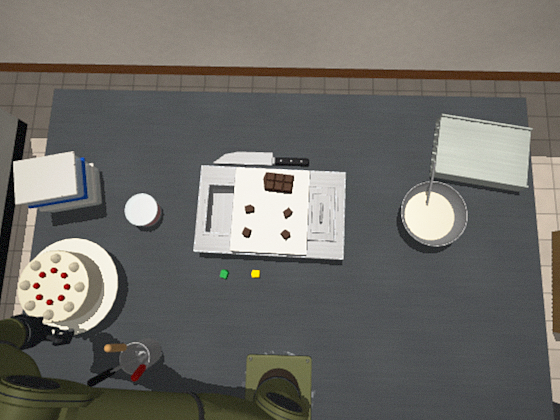

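The open pan is at the left (+y) end. The four brown lumps sit at about (249,209), (247,232), (288,213) and (285,235) in the top view. The green and yellow look-alikes are on the bench. Next I measure the board pose and the lumps.

```bash
cat >> h.py <<'E'
def board(s):
    P=cloud(s); z=P[...,2]; m=(z>0.08)&(z<0.10)&(s['image'].min(-1)>200)&(abs(P[...,0]-.55)<.25)&(abs(P[...,1]-.04)<.25)
    n,l,st,c=cv2.connectedComponentsWithStats(m.astype(np.uint8)); k=1+np.argmax(st[1:,4])
    Q=P[l==k][:,:2]; return cv2.minAreaRect((Q*1000).astype(np.float32)),np.median(P[l==k][:,2])
def brown(s):
    P=cloud(s); im=s['image'].astype(int); m=(im.max(-1)<120)&(im[...,0]>im[...,2]+8)&(abs(P[...,0]-.55)<.2)&(abs(P[...,1]-.07)<.28)&(P[...,2]<.14)
    n,l,st,c=cv2.connectedComponentsWithStats(m.astype(np.uint8)); out=[]
    for k in range(1,n):
        if st[k,4]>=15:
            q=P[l==k]; out.append((st[k,4],c[k].round(1),pt(s,*c[k],z=.105).round(4),q[:,2].max().round(3),q.min(0).round(3),q.max(0).round(3)))
    return out
E
python3 - <<'E'
from h import *
for n in('top','scene'):
    s=r.snapshot(n); print(n,board(s))
    for b in brown(s): print(*b)
s=r.snapshot('top')
# deck outline fit
P=cloud(s);z=P[...,2];m=(z>.055)&(z<.13)&(abs(P[...,0]-.55)<.2)&(abs(P[...,1]-.04)<.29)
n,l,st,c=cv2.connectedComponentsWithStats(m.astype(np.uint8));k=1+np.argmax(st[1:,4])
print('station',cv2.minAreaRect((P[l==k][:,:2]*1000).astype(np.float32)))
E
```

```text
top (((555.2536010742188, 40.38873291015625), (239.9173126220703, 270.4427185058594), 88.61563110351562), np.float64(0.09006810962946438))
505 [278.3 182.4] [0.6398 0.0143 0.105 ] 0.12 [ 0.609 -0.032  0.087] [0.67 0.06 0.12]
54 [249.1 208.6] [0.553  0.1034 0.105 ] 0.117 [0.541 0.091 0.086] [0.563 0.116 0.117]
54 [287.3 212.7] [ 0.5432 -0.0168  0.105 ] 0.115 [ 0.53  -0.029  0.089] [ 0.557 -0.007  0.115]
53 [246.2 232.2] [0.4783 0.1094 0.105 ] 0.116 [0.467 0.098 0.09 ] [0.491 0.121 0.116]
57 [285.1 234.2] [ 0.4754 -0.0119  0.105 ] 0.117 [ 0.462 -0.024  0.087] [0.488 0.001 0.117]
scene (((557.3351440429688, 41.540191650390625), (241.9376220703125, 270.4232482910156), 88.5896987915039), np.float64(0.0893608614009866))
108 [306.7 188.3] [ 0.4842 -0.006   0.105 ] 0.114 [ 0.469 -0.02   0.092] [0.497 0.009 0.114]
102 [283.6 197.7] [ 0.5512 -0.0106  0.105 ] 0.113 [ 0.536 -0.026  0.092] [0.566 0.001 0.113]
739 [255.8 222.8] [0.6502 0.0202 0.105 ] 0.118 [ 0.618 -0.029  0.088] [0.679 0.068 0.118]
130 [334.2 221. ] [0.4868 0.1149 0.105 ] 0.115 [0.472 0.099 0.091] [0.501 0.127 0.115]
135 [307.7 232.7] [0.561  0.1099 0.105 ] 0.114 [0.548 0.093 0.09 ] [0.574 0.123 0.114]
station ((555.3004150390625, 40.13728332519531), (477.9645690917969, 285.13214111328125), 88.5082778930664)
```

The board's +y edge is at y≈0.161, and the pan mouth spans x≈0.482–0.638. So the two lumps at x≈0.48 must first be nudged in +x. I'll approach high with the jaw axis across the sweep and the fingers nearly shut.

Call:
{"op": "arm_command", "data": {
  "targets": [
    [2.6, -3.8, 0, 0, 0, -0.091, 0.5],
    [2.6, -3.8, 0, 0, 0, -0.091, 0.5],
    [2.6, -3.8, 0, 0, 0, -0.091, 0.5],
    [2.6, -3.8, 0, 0, 0, -0.091, 0.5],
    [2.6, -3.8, 0, 0, 0, -0.091, 0.5],
    [2.6, -3.8, 0, 0, 0, -0.091, 0.5],
    [2.6, -3.8, 0, 0, 0, -0.091, 0.5],
    [2.6, -3.8, 0, 0, 0, -0.091, 0.5]
  ],
  "grip_force": 20
}}

```text
clock: 2.05
tool_pos: [0.406, 0.2881, 0.2316]
tool_rot: [3.141, -0.0, 2.09]
ft_force: [0.0, -0.2, 0.4]
finger_gap: 0.248
```

Call:
{"op": "arm_command", "data": {
  "targets": [
    [2.6, -3.8, 0, 0, 0, -0.091, 0.5],
    [2.6, -3.8, 0, 0, 0, -0.091, 0.5],
    [2.6, -3.8, 0, 0, 0, -0.091, 0.5],
    [2.6, -3.8, 0, 0, 0, -0.091, 0.5],
    [2.6, -3.8, 0, 0, 0, -0.091, 0.5],
    [2.6, -3.8, 0, 0, 0, -0.091, 0.5],
    [0, 0, 0, 0, 0, 0, 0.5],
    [0, 0, 0, 0, 0, 0, 0.5]
  ]
}}

```text
clock: 3.05
tool_pos: [0.5606, 0.0619, 0.2312]
tool_rot: [-3.141, -0.001, 1.548]
ft_force: [-0.5, 0.9, -0.2]
finger_gap: 0.253
```

```bash
python3 - <<'E'
from h import *
o=r.get_obs(); print(o['clock'],o['tool_pos'],o['tool_rot'],o['finger_gap'],o['joint_positions'],o['ft_force'])
s=snap('wrist','w1.png')
for b in brown(s): print(*b)
for n in ('scene',):
    snap(n,'s1.png')
E
```

```text
3.05 [0.56063365 0.06191844 0.23118252] [-3.14092834e+00 -8.77588170e-04  1.54771152e+00] 0.2529716790359863 [-0.25135014  0.6079736   0.10029611  1.76216764 -0.08315711  0.7760273
 -0.13257628] [-0.51626569  0.8516647  -0.16838149]
225 [355.6  75.9] [0.6219 0.1667 0.105 ] 0.066 [0.636 0.161 0.008] [0.637 0.187 0.066]
940 [191.3 148.8] [0.483 0.112 0.105] 0.114 [0.469 0.097 0.093] [0.498 0.126 0.114]
752 [275.3 152. ] [0.5555 0.1076 0.105 ] 0.115 [0.542 0.094 0.098] [0.569 0.121 0.115]
17 [136.8 198.8] [0.428  0.0681 0.105 ] 0.09 [ 0.374  0.029 -0.001] [0.421 0.066 0.09 ]
5767 [368.6 240.6] [0.642  0.0217 0.105 ] 0.115 [ 0.61  -0.027  0.089] [0.674 0.066 0.115]
494 [423.8 213. ] [0.6912 0.0486 0.105 ] 0.02 [ 0.727 -0.019  0.001] [0.75  0.043 0.02 ]
798 [201.9 270.1] [ 0.4795 -0.0064  0.105 ] 0.113 [ 0.459 -0.023  0.089] [0.495 0.007 0.113]
574 [272.8 273.8] [ 0.5494 -0.0121  0.105 ] 0.112 [ 0.538 -0.027  0.092] [ 0.563 -0.     0.112]
```

View pics/w1.png

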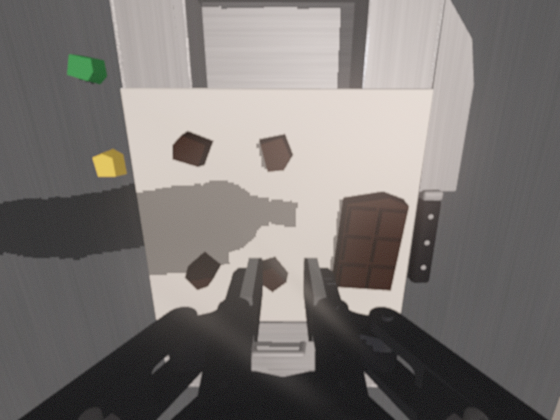

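View pics/s1.png

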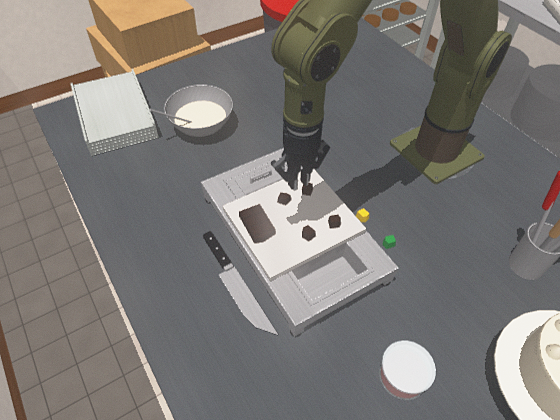

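Call:
{"op": "arm_command", "data": {
  "targets": [
    [-0.4, 0, -4, 0, 0, 0, 0.65],
    [0, 0, -4, 0, 0, 0, 0.65],
    [0, 0, -3.6, 0, 0, 0, 0.65],
    [0, 0, -1.9, 0, 0, 0, 0.65],
    [0, 0, 0, 0, 0, 0, 0.65]
  ]
}}

```text
clock: 3.78
tool_pos: [0.5555, 0.0625, 0.0952]
tool_rot: [-3.138, -0.0, 1.549]
ft_force: [0.5, 0.1, 1.1]
finger_gap: 0.172
```

```bash
python3 - <<'E'
from h import *
o=r.get_obs(); print(o['clock'],o['tool_pos'],o['finger_gap'],o['ft_force'])
s=snap('wrist','w2.png')
E
```

```text
3.775 [0.55553862 0.06247375 0.09516301] 0.17185492293212 [0.48083932 0.14116717 1.12898158]
```

View pics/w2.png

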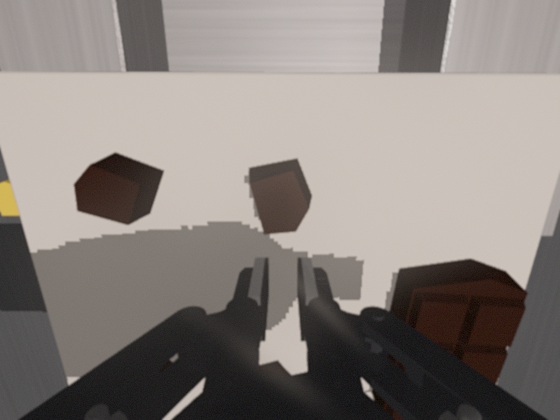

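Fingers are low, clear of the slab, and lined up behind the front-right lump (about (280,200)). Pushing it off.

Call:
{"op": "arm_command", "data": {
  "targets": [
    [0, 1.2, 0, 0, 0, 0, 0.65],
    [0, 1.3, 0, 0, 0, 0, 0.65],
    [0.05, 1.3, 0, 0, 0, 0, 0.65],
    [0.05, 1.3, 0, 0, 0, 0, 0.65],
    [0.05, 1.3, 0, 0, 0, 0, 0.65],
    [0, 1.3, 0, 0, 0, 0, 0.65],
    [0, 1.3, 0, 0, 0, 0, 0.65],
    [0, 1.4, 0, 0, 0, 0, 0.65]
  ]
}}

```text
clock: 4.82
tool_pos: [0.5585, 0.1659, 0.0963]
tool_rot: [-3.142, 0.0, 1.547]
ft_force: [0.5, -0.3, 0.8]
finger_gap: 0.174
```

```bash
python3 - <<'E'
from h import *
s=snap('wrist','w3.png')
E
```

```text
(no output)
```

View pics/w3.png

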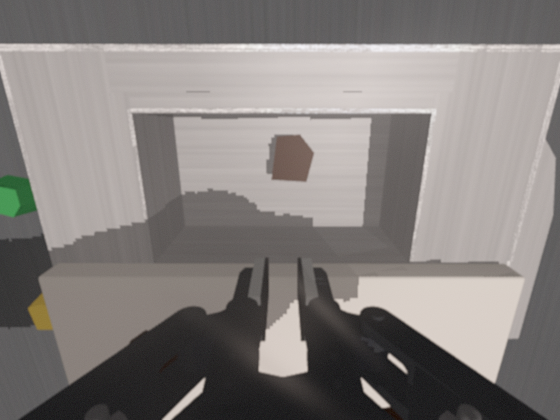

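Lump A lies in the pan at about (290,158). Next is lump B.

Call:
{"op": "arm_command", "data": {
  "targets": [
    [0, 0, 5, 0, 0, 0, 0.65],
    [-0.2, -4.5, 0, 0, 0, 0, 0.65],
    [-0.2, -4.5, 0, 0, 0, 0, 0.65],
    [-0.2, -4.5, 0, 0, 0, 0, 0.65],
    [-0.2, -4.5, 0, 0, 0, 0, 0.65],
    [-0.2, -4.2, 0, 0, 0, 0, 0.65],
    [0, 0, -2.5, 0, 0, 0, 0.65],
    [0, 0, -2.6, 0, 0, 0, 0.65]
  ]
}}

```text
clock: 5.88
tool_pos: [0.5489, -0.0578, 0.0951]
tool_rot: [3.14, 0.0, 1.545]
ft_force: [0.3, -0.7, -0.4]
finger_gap: 0.176
```

```bash
python3 - <<'E'
from h import *
o=r.get_obs(); print(o['clock'],o['tool_pos'],o['finger_gap'],o['ft_force'])
s=snap('wrist','w4.png')
for b in brown(s): print(*b)
E
```

```text
5.875 [ 0.54894655 -0.05784935  0.0951086 ] 0.17569425754403423 [ 0.31058245 -0.71623278 -0.36315391]
30735 [489.5 117.8] [0.637  0.0184 0.105 ] 0.116 [ 0.609 -0.031  0.089] [0.669 0.061 0.116]
4076 [125.8 190.8] [ 0.4805 -0.0089  0.105 ] 0.113 [ 0.464 -0.025  0.091] [0.495 0.007 0.113]
3153 [274.3 196.4] [ 0.5467 -0.0131  0.105 ] 0.112 [ 0.53  -0.029  0.092] [ 0.564 -0.     0.112]
29 [265.7 260.3] [ 0.5414 -0.0451  0.105 ] 0.102 [ 0.538 -0.054  0.091] [ 0.542 -0.046  0.102]
109 [298.8 278.9] [ 0.5573 -0.0558  0.105 ] 0.128 [ 0.556 -0.069  0.091] [ 0.559 -0.046  0.128]
155 [207.6 294.5] [ 0.5114 -0.0635  0.105 ] 0.139 [ 0.468 -0.091  0.073] [ 0.536 -0.044  0.139]
38 [320.6 270.9] [ 0.568  -0.0516  0.105 ] 0.115 [ 0.562 -0.065  0.089] [ 0.574 -0.047  0.115]
17 [332.3 294.9] [ 0.5741 -0.0654  0.105 ] 0.137 [ 0.569 -0.076  0.089] [ 0.577 -0.046  0.137]
16 [ 72.5 302.2] [ 0.4424 -0.0663  0.105 ] 0.07 [ 0.351 -0.138 -0.   ] [ 0.416 -0.09   0.07 ]
17 [148.1 302.4] [ 0.4807 -0.0674  0.105 ] 0.075 [ 0.458 -0.093  0.068] [ 0.468 -0.088  0.075]
```

View pics/w4.png

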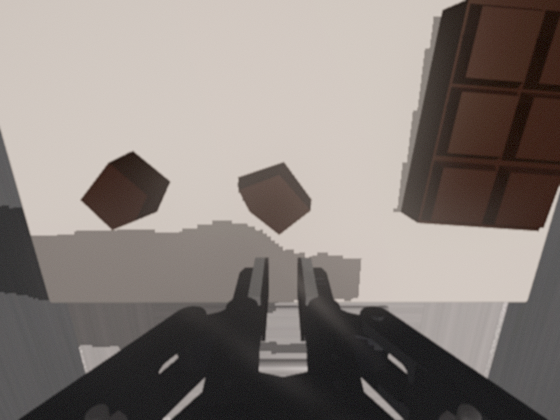

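Call:
{"op": "arm_command", "data": {
  "targets": [
    [-0.1, 1.2, 0, 0, 0, 0, 0.65],
    [0, 1.3, 0, 0, 0, 0, 0.65],
    [0, 1.3, 0, 0, 0, 0, 0.65],
    [0, 1.3, 0, 0, 0, 0, 0.65],
    [0, 1.3, 0, 0, 0, 0, 0.65],
    [0, 1.3, 0, 0, 0, 0, 0.65],
    [0, 1.3, 0, 0, 0, 0, 0.65],
    [0, 1.3, 0, 0, 0, 0, 0.65]
  ]
}}

```text
clock: 6.92
tool_pos: [0.5476, 0.047, 0.0953]
tool_rot: [3.141, 0.0, 1.547]
ft_force: [0.1, 0.4, 0.2]
finger_gap: 0.173
```

```bash
python3 - <<'E'
from h import *
s=snap('wrist','w5.png')
for b in brown(s):
  if b[0]>400: print(*b)
E
```

```text
4647 [128.1 154.3] [0.4829 0.1119 0.105 ] 0.115 [0.468 0.096 0.09 ] [0.499 0.126 0.115]
3505 [277.1 243.2] [0.5457 0.0685 0.105 ] 0.131 [0.527 0.008 0.089] [0.563 0.083 0.131]
15589 [475.9 297.7] [0.6453 0.036  0.105 ] 0.115 [ 0.612 -0.036  0.089] [0.688 0.067 0.115]
```

View pics/w5.png

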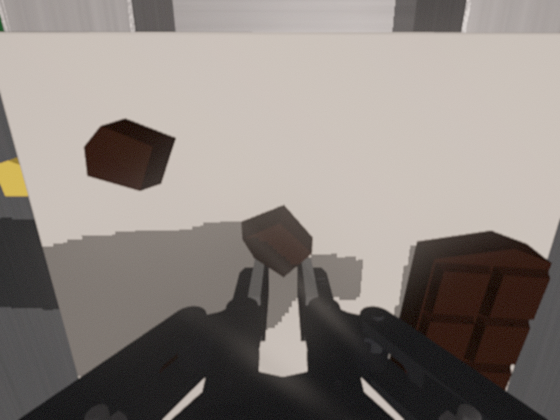

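Lump B is centred at (277,243) against both fingertips. Continuing.

Call:
{"op": "arm_command", "data": {
  "targets": [
    [0, 1.5, 0, 0, 0, 0, 0.65],
    [0, 1.5, 0, 0, 0, 0, 0.65],
    [0, 1.5, 0, 0, 0, 0, 0.65],
    [0, 1.5, 0, 0, 0, 0, 0.65],
    [0, 1.5, 0, 0, 0, 0, 0.65],
    [0, 1.5, 0, 0, 0, 0, 0.65],
    [0, 1.4, 0, 0, 0, 0, 0.65],
    [0, 1.3, 0, 0, 0, 0, 0.65]
  ]
}}

```text
clock: 7.98
tool_pos: [0.5475, 0.1641, 0.0953]
tool_rot: [3.142, -0.0, 1.547]
ft_force: [-0.3, -0.3, -0.1]
finger_gap: 0.175
```

```bash
python3 - <<'E'
from h import *
s=snap('wrist','w6.png')
E
```

```text
(no output)
```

View pics/w6.png

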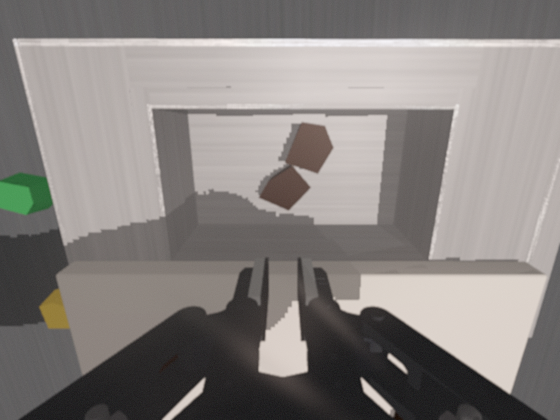

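Two lumps are in the pan ((310,147), (285,187)). Now I lift and quarter-turn the tool, then get behind lump C on its −x side.

Call:
{"op": "arm_command", "data": {
  "targets": [
    [0, 0, 6, 0, 0, -0.17, 0.65],
    [-1.5, -0.8, 0, 0, 0, -0.175, 0.65],
    [-1.5, -0.8, 0, 0, 0, -0.175, 0.65],
    [-1.5, -0.8, 0, 0, 0, -0.175, 0.65],
    [-1.5, -0.7, 0, 0, 0, -0.175, 0.65],
    [-1.5, -0.7, 0, 0, 0, -0.175, 0.65],
    [-1.5, -0.7, 0, 0, 0, -0.175, 0.65],
    [-1.5, -0.7, 0, 0, 0, -0.175, 0.65]
  ]
}}

```text
clock: 9.02
tool_pos: [0.4422, 0.1109, 0.1554]
tool_rot: [3.141, -0.0, 0.146]
ft_force: [-0.6, 0.2, 0.3]
finger_gap: 0.175
```

Call:
{"op": "arm_command", "data": {
  "targets": [
    [-0.3, 0, 0, 0, 0, -0.175, 0.65],
    [0, 0, 0, 0, 0, 0, 0.65]
  ]
}}

```text
clock: 9.28
tool_pos: [0.4394, 0.1111, 0.1553]
tool_rot: [3.141, 0.0, -0.022]
ft_force: [-0.3, 0.2, -0.6]
finger_gap: 0.179
```

```bash
python3 - <<'E'
from h import *
o=r.get_obs(); print(o['clock'],o['tool_pos'],o['tool_rot'],o['joint_positions'])
s=snap('wrist','w7.png')
for b in brown(s):
  if b[0]>400: print(*b)
E
```

```text
9.275 [0.43943328 0.11110352 0.1553421 ] [ 3.14097132e+00  8.70791035e-06 -2.16653097e-02] [-0.66001282  0.67355416  0.5084282   2.16546195 -0.72454981  0.47493519
 -1.17473674]
2661 [158.   59.7] [0.549  0.1797 0.105 ] 0.033 [0.532 0.177 0.007] [0.583 0.247 0.033]
1511 [281.2 172.1] [0.4828 0.1112 0.105 ] 0.115 [0.469 0.097 0.095] [0.499 0.125 0.115]
2116 [467.8 173.8] [ 0.4792 -0.0077  0.105 ] 0.114 [ 0.462 -0.024  0.091] [0.495 0.007 0.114]
```

View pics/w7.png

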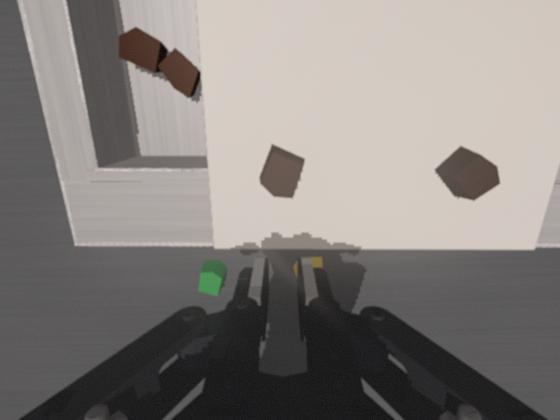

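Lump C at (281,172) is straight ahead of the fingers. Lowering and pushing +x by about 8 cm.

Call:
{"op": "arm_command", "data": {
  "targets": [
    [0, 0, -3, 0, 0, 0, 0.65],
    [0, 0, -3, 0, 0, 0, 0.65],
    [0, 0, 0, 0, 0, 0, 0.65],
    [1.3, 0, 0, 0, 0, 0, 0.65],
    [1.4, 0, 0, 0, 0, 0, 0.65],
    [1.4, 0, 0, 0, 0, 0, 0.65],
    [1.3, 0, 0, 0, 0, 0, 0.65],
    [1.3, 0, 0, 0, 0, 0, 0.65]
  ]
}}

```text
clock: 10.32
tool_pos: [0.508, 0.1113, 0.0961]
tool_rot: [3.142, -0.001, -0.022]
ft_force: [-0.1, 0.0, 0.1]
finger_gap: 0.178
```

Call:
{"op": "arm_command", "data": {
  "targets": [
    [1.3, 0, 0, 0, 0, 0, 0.65],
    [0, 0, 0, 0, 0, 0, 0.65]
  ]
}}

```text
clock: 10.58
tool_pos: [0.521, 0.111, 0.0954]
tool_rot: [3.141, -0.002, -0.023]
ft_force: [0.3, -1.3, 0.5]
finger_gap: 0.176
```

```bash
python3 - <<'E'
from h import *
o=r.get_obs(); print(o['clock'],o['tool_pos'],o['ft_force'])
s=snap('wrist','w8.png')
for b in brown(s):
  if b[0]>400: print(*b)
E
```

```text
10.575 [0.52095958 0.11104161 0.09538858] [ 0.32821496 -1.31887945  0.45183139]
13289 [478.2  39. ] [0.6268 0.0334 0.105 ] 0.116 [ 0.609 -0.015  0.088] [0.644 0.065 0.116]
3305 [142.3 175. ] [0.5767 0.1717 0.105 ] 0.033 [0.527 0.18  0.006] [0.583 0.247 0.033]
6939 [283.2 281.3] [0.5218 0.1109 0.105 ] 0.14 [0.445 0.094 0.089] [0.566 0.127 0.14 ]
486 [353.9 300. ] [0.5101 0.0752 0.105 ] 0.14 [0.486 0.042 0.088] [0.533 0.097 0.14 ]
522 [213.2 299.1] [0.5123 0.1466 0.105 ] 0.139 [0.48  0.13  0.029] [0.534 0.184 0.139]
3252 [506.3 340.9] [ 0.4826 -0.0075  0.105 ] 0.113 [ 0.463 -0.024  0.09 ] [0.496 0.007 0.113]
```

View pics/w8.png

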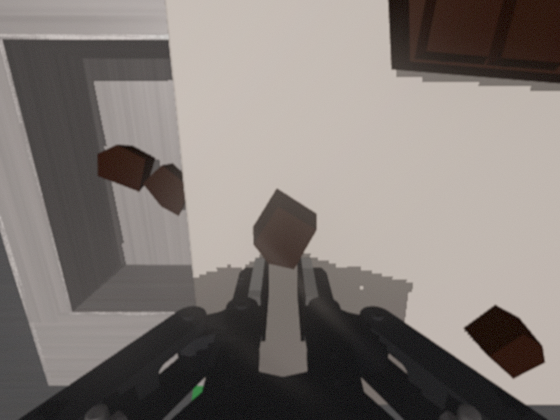

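C is at about (0.548, 0.111). Now I do the same for D.

Call:
{"op": "arm_command", "data": {
  "targets": [
    [-1.5, 0, 0, 0, 0, 0, 0.65],
    [0, 0, 5.5, 0, 0, 0, 0.65],
    [-2.4, -4, 0, 0, 0, 0, 0.65],
    [-2.4, -4, 0, 0, 0, 0, 0.65],
    [-2.0, -3.9, 0, 0, 0, 0, 0.65],
    [0, 0, -2.8, 0, 0, 0, 0.65],
    [0, 0, -2.7, 0, 0, 0, 0.65],
    [0, 0, 0, 0, 0, 0, 0.65]
  ]
}}

```text
clock: 11.62
tool_pos: [0.4349, -0.0078, 0.0944]
tool_rot: [-3.141, 0.004, -0.024]
ft_force: [0.6, -0.9, -0.3]
finger_gap: 0.177
```

```bash
python3 - <<'E'
from h import *
s=snap('wrist','w9.png')
for b in brown(s):
  if b[0]>800: print(*b)
E
```

```text
2070 [14.5 47.9] [0.5417 0.0928 0.105 ] 0.106 [0.528 0.093 0.088] [0.56  0.115 0.106]
3406 [286.2 196.3] [ 0.4799 -0.0104  0.105 ] 0.113 [ 0.464 -0.025  0.091] [0.495 0.006 0.113]
2807 [313.8 283.1] [ 0.4351 -0.0231  0.105 ] 0.14 [ 0.351 -0.117 -0.001] [0.448 0.073 0.14 ]
```

View pics/w9.png

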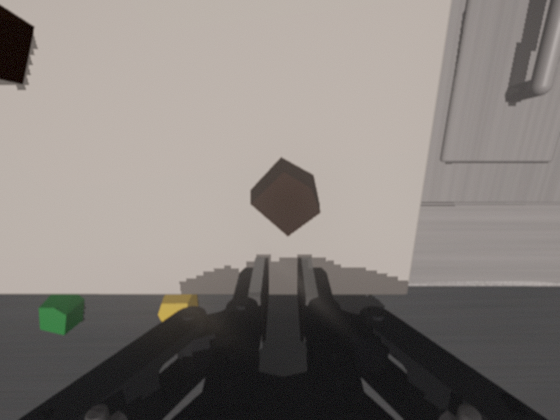

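Call:
{"op": "arm_command", "data": {
  "targets": [
    [1.2, -0.2, 0, 0, 0, 0, 0.65],
    [1.3, 0, 0, 0, 0, 0, 0.65],
    [1.3, 0, 0, 0, 0, 0, 0.65],
    [1.3, 0, 0, 0, 0, 0, 0.65],
    [1.3, 0, 0, 0, 0, 0, 0.65],
    [1.2, 0, 0, 0, 0, 0, 0.65],
    [0.7, 0, 0, 0, 0, 0, 0.65],
    [0, 0, 0, 0, 0, 0, 0.65]
  ]
}}

```text
clock: 12.68
tool_pos: [0.52, -0.0099, 0.0952]
tool_rot: [3.141, -0.0, -0.023]
ft_force: [0.1, 0.3, -0.0]
finger_gap: 0.178
```

```bash
python3 - <<'E'
from h import *
s=snap('wrist','w10.png')
for b in brown(s):
  if b[0]>800: print(*b)
E
```

```text
20202 [209.6  41.7] [0.6272 0.0159 0.105 ] 0.116 [ 0.607 -0.03   0.088] [0.641 0.063 0.116]
4586 [ 34.5 233. ] [0.5495 0.1058 0.105 ] 0.114 [0.529 0.093 0.088] [0.566 0.12  0.114]
10028 [305.3 285.4] [ 0.5184 -0.021   0.105 ] 0.14 [ 0.445 -0.078  0.088] [0.56  0.008 0.14 ]
1590 [213.7 290.1] [0.5167 0.0248 0.105 ] 0.14 [0.492 0.01  0.088] [0.533 0.047 0.14 ]
```

View pics/w10.png

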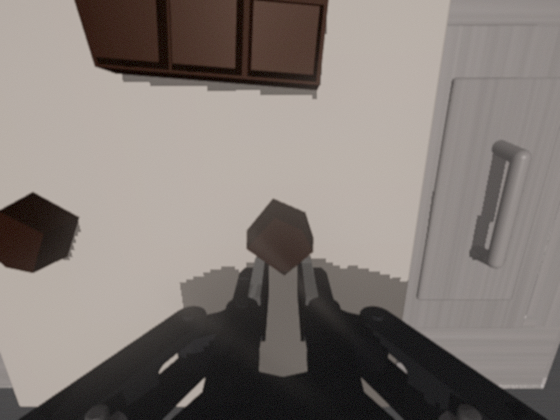

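Call:
{"op": "arm_command", "data": {
  "targets": [
    [-1.5, 0, 0, 0, 0, 0, 0.65],
    [0, 0, 6, 0, 0, 0.17, 0.65],
    [0.6, 1.0, 0, 0, 0, 0.175, 0.65],
    [0.6, 1.0, 0, 0, 0, 0.175, 0.65],
    [0.6, 1.0, 0, 0, 0, 0.175, 0.65],
    [0.6, 1.0, 0, 0, 0, 0.175, 0.65],
    [0.6, 1.0, 0, 0, 0, 0.175, 0.65],
    [0.6, 1.0, 0, 0, 0, 0.175, 0.65]
  ]
}}

```text
clock: 13.72
tool_pos: [0.5399, 0.0502, 0.1552]
tool_rot: [-3.141, 0.0, 1.202]
ft_force: [0.1, 0.2, -0.8]
finger_gap: 0.177
```

Call:
{"op": "arm_command", "data": {
  "targets": [
    [0.6, 1.0, 0, 0, 0, 0.175, 0.65],
    [0, 0.4, 0, 0, 0, 0.175, 0.65],
    [0, 0, -3, 0, 0, 0, 0.65],
    [0, 0, -3, 0, 0, 0, 0.65],
    [0, 0, 0, 0, 0, 0, 0.65]
  ]
}}

```text
clock: 14.35
tool_pos: [0.5442, 0.0637, 0.0937]
tool_rot: [-3.136, 0.001, 1.546]
ft_force: [0.0, -0.3, 0.8]
finger_gap: 0.175
```

```bash
python3 - <<'E'
from h import *
s=snap('wrist','w11.png')
for b in brown(s):
  if b[0]>800: print(*b)
E
```

```text
2171 [288.5  24.8] [0.5495 0.1755 0.105 ] 0.031 [0.53  0.177 0.008] [0.572 0.21  0.031]
3670 [286.1 190. ] [0.5473 0.1116 0.105 ] 0.114 [0.53  0.096 0.089] [0.565 0.126 0.114]
12841 [147.2 298.9] [0.4764 0.0568 0.105 ] 0.14 [ 0.419 -0.006  0.088] [0.557 0.082 0.14 ]
12417 [483.2 317.2] [0.6463 0.0424 0.105 ] 0.115 [ 0.613 -0.005  0.089] [0.676 0.067 0.115]
```

View pics/w11.png

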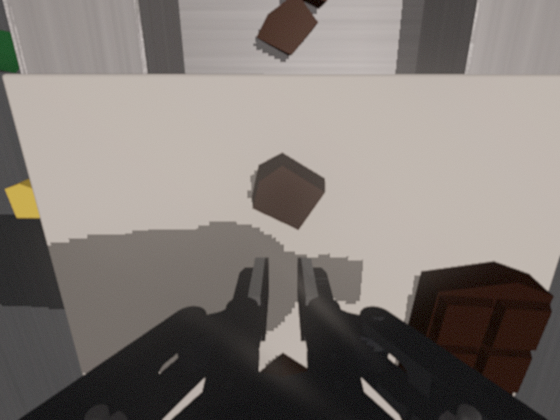

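Call:
{"op": "arm_command", "data": {
  "targets": [
    [0.2, 1.3, 0.1, 0, 0, 0, 0.65],
    [-0.2, 1.3, 0, 0, 0, 0, 0.65],
    [-0.3, 1.3, 0, 0, 0, 0, 0.65],
    [-0.3, 1.3, 0, 0, 0, 0, 0.65],
    [-0.3, 1.3, 0, 0, 0, 0, 0.65],
    [-0.3, 1.2, 0, 0, 0, 0, 0.65],
    [-0.2, 1.2, 0, 0, 0, 0, 0.65],
    [-0.1, 1.2, 0, 0, 0, 0, 0.65]
  ]
}}

```text
clock: 15.4
tool_pos: [0.5314, 0.1659, 0.0963]
tool_rot: [-3.141, 0.0, 1.547]
ft_force: [-0.7, -0.1, -0.2]
finger_gap: 0.174
```

```bash
python3 - <<'E'
from h import *
s=snap('wrist','w12.png')
E
```

```text
(no output)
```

View pics/w12.png

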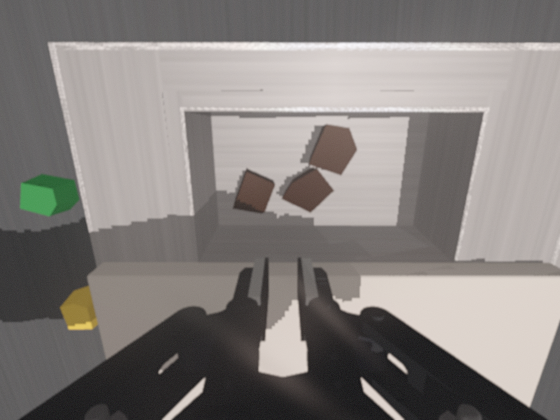

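Three lumps are flat in the pan. Now D.

Call:
{"op": "arm_command", "data": {
  "targets": [
    [0, 0, 5, 0, 0, 0, 0.65],
    [0.2, -4.5, 0, 0, 0, 0, 0.65],
    [0.3, -4.5, 0, 0, 0, 0, 0.65],
    [0.3, -4.5, 0, 0, 0, 0, 0.65],
    [0.2, -4.5, 0, 0, 0, 0, 0.65],
    [0.2, -4.2, 0, 0, 0, 0, 0.65],
    [0, 0, -2.5, 0, 0, 0, 0.65],
    [0, 0, -2.6, 0, 0, 0, 0.65]
  ]
}}

```text
clock: 16.45
tool_pos: [0.544, -0.058, 0.0951]
tool_rot: [3.14, 0.0, 1.545]
ft_force: [0.3, -0.2, -0.3]
finger_gap: 0.179
```

```bash
python3 - <<'E'
from h import *
s=snap('wrist','w13.png')
for b in brown(s):
  if b[0]>800: print(*b)
E
```

```text
28615 [495.4 119.4] [0.6346 0.0175 0.105 ] 0.116 [ 0.609 -0.031  0.089] [0.667 0.061 0.116]
3333 [276.4 184.6] [ 0.5429 -0.0079  0.105 ] 0.114 [ 0.525 -0.023  0.091] [0.559 0.008 0.114]
```

View pics/w13.png

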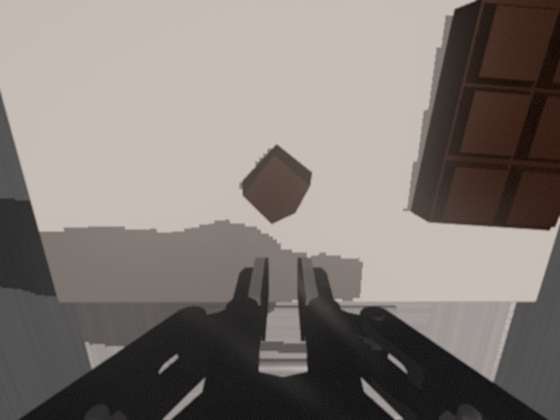

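Call:
{"op": "arm_command", "data": {
  "targets": [
    [-0.1, 1.2, 0, 0, 0, 0, 0.65],
    [0, 1.3, 0, 0, 0, 0, 0.65],
    [0, 1.3, 0, 0, 0, 0, 0.65],
    [0, 1.3, 0, 0, 0, 0, 0.65],
    [0, 1.3, 0, 0, 0, 0, 0.65],
    [0, 1.3, 0, 0, 0, 0, 0.65],
    [0, 1.3, 0, 0, 0, 0, 0.65],
    [0, 1.4, 0, 0, 0, 0, 0.65]
  ]
}}

```text
clock: 17.5
tool_pos: [0.5426, 0.0479, 0.0953]
tool_rot: [3.142, 0.0, 1.547]
ft_force: [-0.4, 0.0, -0.7]
finger_gap: 0.176
```

```bash
python3 - <<'E'
from h import *
s=snap('wrist','w14.png')
E
```

```text
(no output)
```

View pics/w14.png

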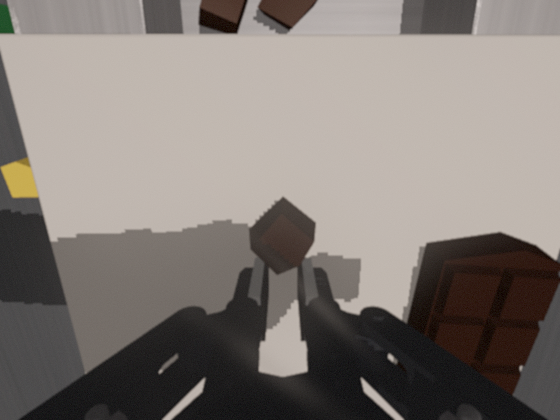

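Call:
{"op": "arm_command", "data": {
  "targets": [
    [0.2, 1.5, 0, 0, 0, 0, 0.65],
    [0.5, 1.5, 0, 0, 0, 0, 0.65],
    [0.5, 1.5, 0, 0, 0, 0, 0.65],
    [0.5, 1.5, 0, 0, 0, 0, 0.65],
    [0.5, 1.5, 0, 0, 0, 0, 0.65],
    [0.4, 1.5, 0, 0, 0, 0, 0.65],
    [0.3, 1.4, 0, 0, 0, 0, 0.65],
    [0, 1.3, 0, 0, 0, 0, 0.65]
  ]
}}

```text
clock: 18.55
tool_pos: [0.5718, 0.1651, 0.0953]
tool_rot: [3.141, -0.0, 1.547]
ft_force: [0.3, -0.3, 0.6]
finger_gap: 0.175
```

```bash
python3 - <<'E'
from h import *
s=snap('wrist','w15.png')
E
```

```text
(no output)
```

View pics/w15.png

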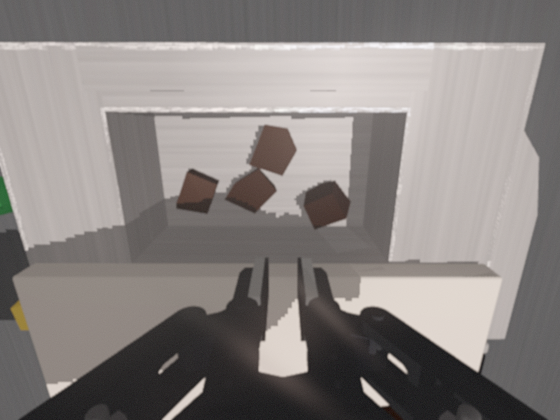

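All four are in the pan. I retreat upward, let things settle, and check.

Call:
{"op": "arm_command", "data": {
  "targets": [
    [0, 0, 5, 0, 0, 0, 0.65],
    [0, 0, 5, 0, 0, 0, 0.65],
    [0, -1, 5, 0, 0, 0, 0.65],
    [0, -1, 0, 0, 0, 0, 0.65],
    [0, 0, 0, 0, 0, 0, 0.65],
    [0, 0, 0, 0, 0, 0, 0.65]
  ]
}}

```text
clock: 19.35
tool_pos: [0.5704, 0.1445, 0.2438]
tool_rot: [-3.139, 0.0, 1.547]
ft_force: [0.3, 0.4, -0.8]
finger_gap: 0.178
```

```bash
python3 - <<'E'
from h import *
s=snap('wrist','w16.png')
for b in brown(s):
  if b[0]>300: print(*b)
s=snap('scene','s16.png')
for b in brown(s): print(*b)
E
```

```text
1034 [271.3 125.1] [0.5619 0.2119 0.105 ] 0.033 [0.533 0.178 0.007] [0.58  0.235 0.033]
410 [229.9 142.1] [0.5241 0.198  0.105 ] 0.035 [0.496 0.176 0.023] [0.524 0.205 0.035]
744 [327.2 144.9] [0.6116 0.1935 0.105 ] 0.064 [0.6   0.157 0.006] [0.637 0.202 0.064]
2173 [356.6 286.2] [0.6459 0.0461 0.105 ] 0.115 [0.617 0.016 0.09 ] [0.675 0.067 0.115]
714 [255.  223.1] [0.6523 0.0202 0.105 ] 0.116 [ 0.617 -0.029  0.091] [0.679 0.068 0.116]
99 [340.6 267. ] [0.5516 0.2263 0.105 ] 0.035 [0.491 0.172 0.008] [0.529 0.208 0.035]
202 [328.  279.5] [0.5942 0.2371 0.105 ] 0.034 [0.528 0.176 0.005] [0.584 0.23  0.034]
37 [305.9 285.6] [0.6442 0.2241 0.105 ] 0.038 [0.608 0.18  0.026] [0.625 0.202 0.038]
```

View pics/w16.png

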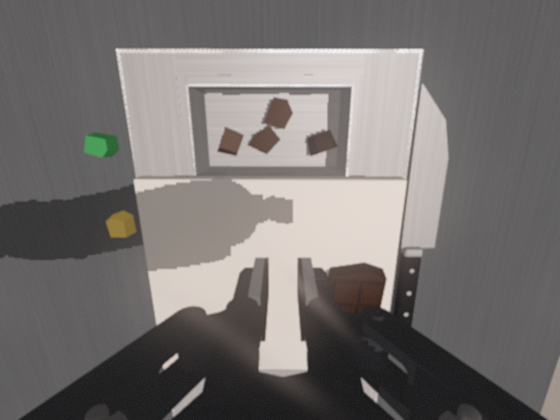

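View pics/s16.png

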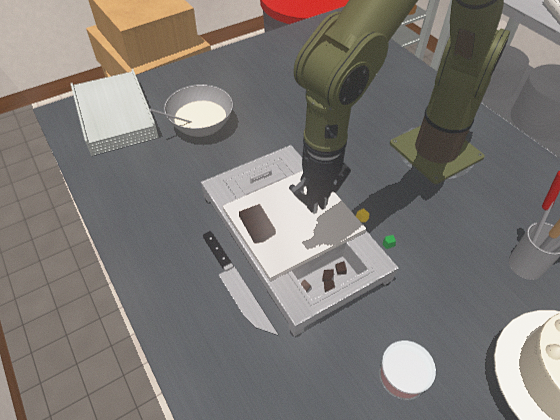

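```bash
python3 - <<'E'
from h import *
s=r.snapshot('wrist');P=cloud(s)
im=s['image'][80:185,180:360]
cv2.imwrite('pics/c.png',cv2.resize(cv2.cvtColor(im,cv2.COLOR_RGB2BGR),None,fx=4,fy=4,interpolation=cv2.INTER_CUBIC))
print((P[128:158:4,304:344:4,2]*1000).round().astype(int))
E
```

```text
[[  9  10   9   7   7   9   9   9  10  25]
 [  8   7   7   8   8  28  26   8  10  28]
 [  9   9  32  34  32  30  30  28   7  30]
 [  8  21  33  35  34  32  30  30   8  29]
 [  8  21  31  37  36  34  33  32   9  33]
 [  9 387  29  37  37  36  34   9   9  34]
 [  9   8  30  37  37   9   7   7   8  36]
 [  7   8   7   7   8   8   9   9  10  36]]
```

View pics/c.png

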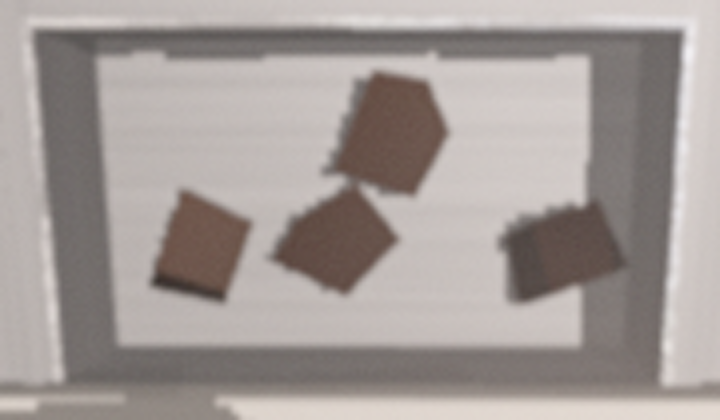

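```bash
python3 - <<'E'
from h import *
print(r.get_obs()['clock']); print(r.close_job())
E
```

```text
19.5
the job is handed in; nothing more can be done
None
```

All four chocolate lumps are lying inside the open steel pan, and I handed the job in at 19.5 s. No verdict was reported.

I pushed the two middle lumps straight off the +y end of the board. The two near lumps I first slid towards +x so they lined up with the pan, then swept off. Fingertips stayed about 5 mm above the board, and the forces read between moves were about 1 N.

**Pan:** the last pictures show all four separate on the pan floor, with tops at about 33–38 mm against a rim at 71 mm. The fourth lump's top face slopes about 10 mm, so it probably rests on one of its irregular sides.

**Rest of the scene:** the slab measured within about 2 mm of where it started. The knife, tub, bowl and the green and yellow look-alikes look unmoved in the pictures; I did not re-measure those. No checks disagreed.

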